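# Load the index wheel under the sliding guard of the spindle stand

## Task

Slide the guard of the spindle test stand all the way open, fit the six-armed index wheel, hub up, on the stand's shaft so that it sits right down flat with the drive pin between two of its arms, and let go of it; then slide the guard fully shut past its catch. Where the drive pin stands is not known, so feel for it gently by turning the wheel rather than forcing it down, and leave the things lying round about where they are.

Things in the scene. Friction and masses are not known exactly. Their poses are not given: they have to be found in the camera images.
- stand: Low spindle test stand fixed to the table, 190 x 390 mm in plan (its x, y), aluminium, with two rails on posts. Origin under its centre, on the table; its y runs along the guard's track. The -y half is an open-topped well holding the spindle; the +y half is a closed grey drive housing, 82 mm high, over which the guard parks when open.
- well (a point): On the stand: centre of the well's mouth, 90 mm above the table, straight above the seat. Below the guard the well is free for 154 mm in the stand's x (between the rails) and about 180 mm in y; its sides are clear windows. The rails' top is 90 mm, their outer lips and the end bars 112 and 106 mm above the table.
- guard (a joint): Sliding guard over the well, 180 x 180 mm dark frame with a clear window, from 98 to 106 mm above the table. Value in m: 0 shut, 0.18 fully open, along the stand's +y. It starts shut. About 2 N friction. A sprung roller catch holds it shut: about 15 N to pull it out or to push it in over the last 12 mm; short of that it stays ajar. A wheel not right down stands too high and blocks it.
- guard_handle (a point): Centre of the guard's bar handle, mid-guard: bar 66 mm long (stand's x), 14 mm wide (stand's y: pinch it across this), 16 mm high; its centre is 132 mm above the table and 26 mm above the guard's top face. Below the bar are only two 14 mm posts.
- seat (a point): On the stand: centre of the spindle's flat face, on its axis, 45 mm above the table, z up; the wheel's underside rests here when right down. Beside it, 26 mm from the axis, stands the drive pin, 6 mm thick and 10 mm high, in an unknown direction round the axis that is not reported. The spindle is braked (0.6 N m): it does not turn under a light touch.
- shaft_tip (a point): On the stand: top of the plain 12 mm shaft, 30 mm above the seat on the spindle's axis; its last 6 mm taper to 6 mm.
- index_wheel: Loose steel wheel, 0.14 to 0.24 kg, flat on the table, hub up. Origin: centre of its underside, z along the hub. Six arms 60 degrees apart (first along x), 17 mm wide, 10 mm thick, out to 34 mm; the pin fits between any two with 1.5 mm play a side. Hub 30 mm thick, top 48 mm up; blind bore 14.4 mm, 43 mm deep. With bore on the shaft and an arm on the pin it stands 10 mm above its seat.
- module_green: Green circuit board 50 x 68 x 8 mm lying on the table, bystander; origin under its centre.
- solder_spool: Standing spool, 55 mm across and 40 mm high, bystander; origin under its centre.
- tape_1: Black tape roll lying flat, 62 mm across and 19 mm high, bystander; origin under its centre.
- mug_1: White spotted mug 93 mm high, bystander; origin under its centre.
Mind the look-alikes: they are no part of the job. What is shaped like the index_wheel but brown or yellow is not meant.

How it is judged:
On the way, in this order (a step that is already met when the one before it is completed fails the run):
1. the guard is slid all the way open (more than 165 mm) (value of joint guard above 0.165 m), for 0.2 s.
2. the wheel is right down on its seat and let go, the guard still open (horizontal distance between index_wheel and seat below 0.003 m and z of index_wheel in the frame of seat below 0.003 m and angle between index_wheel's own z axis and vertical below 0.06 rad and contact force between index_wheel and the fingers below 0.1 N and value of joint guard above 0.1 m), for 0.2 s.
At the end, for the whole second after the job is handed in: The guard is shut to within 3 mm, held by its catch; under it the index wheel lies at rest, upright, right down on its seat (within 3 mm in height and sideways) with the pin between two arms (value of joint guard below 0.003 m and horizontal distance between index_wheel and seat below 0.003 m and z of index_wheel in the frame of seat between -0.003 and 0.003 m and angle between index_wheel's own z axis and vertical below 0.06 rad and linear speed of index_wheel below 0.02 m/s and velocity of joint guard below 0.01 m/s); the robot touches nothing.
It fails at once if the wheel is pressed against the stand or its guard with more than 45 N (contact force between index_wheel and stand above 45 N).
It fails at once if a bystander is shoved more than 30 mm (distance of any of module_green, solder_spool, tape_1, mug_1 from where it was at the start of the episode above 0.03 m).
It also fails if it takes over 72 s, if anything falls off the work surface, if the arm or the gripper's body presses on something with over 40 N, if the wrist force passes 120 N, or if a joint passes its speed limit or range.

## Robot

A 7-joint arm with a two-finger parallel gripper is mounted at the origin on a cart in front of the work surface, level with it; the furniture and walls round the work are solid. World frame = base frame: x ahead of the robot, y to its left, z up, the work surface at z = 0. Lengths are in m, angles in rad, forces in N, time in s.
With the tool pointing down it reaches from about 0.35 to 0.9 m from the base axis. Payload 8.1 kg.
Tool frame: the origin (TCP) lies at the very end of the fingers, on their centre line; the grasp point (between the pads) lies arm.hold_point_z behind it (arm.hold_point_z is the distance from the TCP to the grasp point, in m); z points along the fingers, y is the line along which they close (so a half turn about z gives the same grasp; the last joint's range is limited). The gripper opens to 92 mm and grips with 3 to 60 N. Pads are 19 mm wide; open, the fingers measure 130 mm over their backs; the gripper's body (75 mm by 190 mm) begins 47 mm behind the grasp point.
Start: joints at [-1.445, 0.434, 0.025, 1.573, -0.012, 1.134, -0.075], TCP at [0.142, 0.609, 0.207] pointing down, gripper open.
Joint ranges: [-2.62, 2.62], [-0.44, 2.09], [-1.27, 1.32], [0.08, 2.57], [-1.32, 4.46], [0.12, 2], [-2.74, 2.74]. Speed limits (rad/s): [2.22, 2.22, 3.01, 3.01, 3.14, 3.14, 3.14].

## Interface

Orientations are given as a rotation vector (axis times angle).
In Python, from cell import arm, vision, job, cut_out gives the robot as it stands. The module is installed in compiled form; this text tells all that it offers.
- The arm moves only by the tool play_rows, never from a script. Its argument "increments" is text: rows parted by semicolons, each of 5 numbers parted by spaces: the shift along the tool's x, y, z in cm, then the turn about the tool's z in degrees, then the opening, from -1 (shut) to 1 (fully open), so that 0 is half open. A call has 1 to 5 rows; each row shifts and turns the commanded pose from where the row before left it, along the tool's axes as they then stand; what a row does not reach is not made up. A row lasts 1/12 s, in which the tool goes at most 41.7 mm and 7.16 degrees, less where a joint would pass 70% of its speed; a pose out of reach is approached as far as the arm can. A call is refused whole if a number of a shift passes 4.17 or a number of a turn 7.16, either way. A call with a gripper value outside its range is refused whole. The fingers move at their own pace and stop on an object; "grip_force" is the grip in N (left out, the last holds). Time passes only in rows, so rows that do not move let the fingers close. It gives the time, the measured TCP pose, the force, the opening and the grip force at its end, in the units of the state.
- arm.observe(): the state, without advancing time (a new reading comes with each control period).
- vision.get_image(name): name is "scene" or "top" or "wrist"; returns a dict with "frame" (400x640x3 uint8, red, green, blue), "z_map" (400x640 float32, m along the optical axis (not along the pixel's ray), 0 where there is no reading), "mtx" (3x3 intrinsics, pixels), "cam_to_world" (4x4, takes a point from camera to world coordinates). Camera axes: x right, y up, looking along -z (the intrinsics and any distortion apply to the point x, -y, -z); pixel columns grow to the right and rows downward; lengths in m; the calibration is good to about 2 mm. A picture is of the moment at which its call begins.
- job.sign_off(): hands the job in; it is judged then, once.
Trained networks look in a picture, given as the dict that the camera call returned (one of the last four; its "shot" number tells which), for a name from the list of things; names that differ only in an ending like _2 or _b are one class to them, and where a whole thing is asked for, a point or a joint stands for the part that bears it (a point fixed in the world has none). Each returns a list of dicts, best first, with "confidence" (0 to 1); they miss things now and then, are a little off and sometimes report something else, mostly with a low value. They report only what shows in the picture. A call takes as long as a camera call. They do not tell look-alikes from the thing itself.
- cut_out(query, picture): "mask" (400x640 bool, what is visible of it) and "point" ([row, column] in pixels, amid what is visible of it).
The state is a dict: "clock": time; "joints": joint angles; "dq": joint speeds; "joint_efforts": joint torques, N m; "position": TCP position; "ee_rot": TCP orientation; "force": force on the tool from outside, world axes, zero at the start; "ft_torque": the same for the moment, N m; "width": opening from 0.0 (shut) to 1.0 (fully open); "gripper_force": force on a finger pad.
Only numpy, scipy, OpenCV 4.12 (cv2) and the standard library are available. Lean on these libraries where they do the work, as an engineer would, in place of code of your own. Each camera call takes 0.05 s, during which the arm holds its last target. There are 200 camera calls.

## Working session

There is one attempt and no reset: what is moved stays moved. The work goes in short steps, Python scripts to look and compute and a tool call to move; the robot and the scene stay as the last step left them, time stands still between calls to the robot, and variables do not carry over. Pictures are saved under pics/ and viewed, at most 11 in all, crops included, and the job is handed in when it is done.

Besides the shell and the picture viewer there is one more tool, called after "Emit:" in YAML: its name, and indented under it one key for each argument. play_rows: Moves the arm, as the interface text tells. Its arguments: {"type":"object","properties":{"increments":{"type":"string"},"grip_force":{"type":"number"}},"required":["increments"]}

```bash
mkdir -p pics
cat > h.py <<'E'
import numpy as np, cv2
from cell import arm, vision, job, cut_out
from scipy.spatial.transform import Rotation as R
def pts(im, mask=None):
    z=im["z_map"]; v,u=np.mgrid[0:400,0:640]; K=im["mtx"]
    x=(u-K[0,2])/K[0,0]*z; y=(v-K[1,2])/K[1,1]*z
    P=np.stack([x,-y,-z,np.ones_like(z)],-1)@im["cam_to_world"].T
    P=P[...,:3]
    ok=z>0
    return P, ok
def save(im,name): cv2.imwrite("pics/"+name+".png",im["frame"][...,::-1])
def st():
    s=arm.observe(); 
    for k in("clock","position","ee_rot","force","ft_torque","width","gripper_force","joints"): print(k,np.round(s[k],4))
E
python3 - <<'E'
from h import *
st(); print(arm.hold_point_z)
for n in("top","scene"):
    im=vision.get_image(n); save(im,n+"0"); P,ok=pts(im)
    print(n,im["mtx"][0,0],im["cam_to_world"].round(3).tolist())
    for q in("index_wheel","guard_handle","stand","well","seat","guard","mug_1","tape_1","solder_spool","module_green"):
        try:
            for d in cut_out(q,im)[:3]:
                m=d["mask"]&ok; p=P[m]
                print(q,round(d["confidence"],2),np.round(d["point"]),m.sum(),np.median(p,0).round(3) if len(p) else "", im["frame"][m].mean(0).round() if len(p) else "")
        except Exception as e: print(q,e)
E
```

```text
clock 0.0
position [0.1417 0.6081 0.2058]
ee_rot [-3.587e-01 -3.121e+00  2.500e-03]
force [ 0.1882 -0.2911 -0.1343]
ft_torque [0.0032 0.0376 0.0111]
width 0.9991
gripper_force 0.0
joints [-1.4446  0.4352  0.025   1.5741 -0.0116  1.134  -0.0751]
0.0188
top 365.38320304712965 [[-0.0, 0.988, -0.157, 0.331], [-1.0, -0.001, -0.002, 0.008], [-0.002, 0.157, 0.988, 1.365], [0.0, 0.0, 0.0, 1.0]]
index_wheel 0.62 [201. 245.] 203 [0.526 0.294 0.011] [135. 131. 125.]
index_wheel 0.59 [224. 255.] 193 [0.437 0.239 0.011] [164. 158.  31.]
index_wheel 0.55 [171. 224.] 182 [0.642 0.375 0.012] [93. 56. 34.]
guard_handle 0.84 [216. 361.] 2710 [ 0.447 -0.133  0.105] [124. 124. 127.]
stand 0.63 [218. 336.] 6310 [ 0.458 -0.043  0.101] [125. 125. 125.]
well 0.69 [216. 332.] 6240 [ 0.458 -0.042  0.101] [125. 125. 125.]
well 0.5 [220. 364.] 2672 [ 0.447 -0.133  0.105] [124. 124. 127.]
well 0.28 [166. 250.] 166 [0.651 0.261 0.039] [54. 94. 72.]
seat 0.6 [217. 336.] 6309 [ 0.459 -0.043  0.101] [125. 125. 125.]
guard 0.58 [220. 364.] 2667 [ 0.447 -0.132  0.105] [124. 124. 127.]
mug_1 0.61 [196. 442.] 655 [ 0.53
[... 822 characters left out ...]
 0.009 0.087] [154. 154. 150.]
seat 0.71 [199. 345.] 6333 [0.464 0.007 0.087] [155. 155. 151.]
seat 0.6 [350. 350.] 393 [0.487 0.479 0.002] [ 75. 120.  84.]
seat 0.2 [140. 290.] 189 [ 0.651 -0.35   0.013] [94. 83. 69.]
guard 0.78 [166. 348.] 2072 [ 0.451 -0.122  0.105] [163. 165. 163.]
mug_1 0.85 [118. 315.] 651 [ 0.542 -0.423  0.059] [128. 120. 105.]
tape_1 0.44 [141. 290.] 176 [ 0.654 -0.348  0.014] [85. 75. 61.]
tape_1 0.16 [200. 347.] 6174 [0.464 0.008 0.087] [154. 154. 150.]
solder_spool 0.71 [284. 291.] 326 [0.654 0.273 0.038] [ 87. 133. 104.]
module_green 0.61 [351. 350.] 373 [0.487 0.48  0.002] [ 71. 119.  82.]
module_green 0.42 [117. 316.] 635 [ 0.539 -0.43   0.06 ] [124. 117. 103.]
```

```bash
python3 - <<'E'
import cv2
a=cv2.imread("pics/top0.png")[120:300,160:480]; cv2.imwrite("pics/v1.png",cv2.resize(a,None,fx=2.5,fy=2.5,interpolation=3))
E
python3 - <<'E'
from h import *
im=vision.get_image("top"); P,ok=pts(im)
# guard frame / handle by height
for lo,hi in((.124,.15),(.098,.109),(.109,.12)):
    m=ok&(P[...,2]>lo)&(P[...,2]<hi)&(abs(P[...,1]+.05)<.25)&(abs(P[...,0]-.45)<.2)
    p=P[m]; print(lo,len(p),p.mean(0).round(4) if len(p) else '', cv2.minAreaRect((p[:,:2]*1000).astype(np.float32)) if len(p) else '')
im=vision.get_image("scene"); P,ok=pts(im)
for lo,hi in((.124,.15),(.098,.109),(.109,.12)):
    m=ok&(P[...,2]>lo)&(P[...,2]<hi)&(abs(P[...,1]+.05)<.25)&(abs(P[...,0]-.45)<.2)
    p=P[m]; print(lo,len(p),p.mean(0).round(4) if len(p) else '', cv2.minAreaRect((p[:,:2]*1000).astype(np.float32)) if len(p) else '')
E
```

```text
0.124 88 [ 0.448  -0.1326  0.1388] ((449.1193542480469, -133.27383422851562), (14.012588500976562, 65.39321899414062), 83.51875305175781)
0.098 2790 [ 0.4503 -0.1211  0.1047] ((459.92181396484375, -39.494903564453125), (390.6886291503906, 191.07130432128906), 83.19754791259766)
0.109 465 [ 0.4552 -0.0723  0.1114] ((460.17822265625, -38.787322998046875), (387.11090087890625, 190.13011169433594), 83.2264175415039)
0.124 105 [ 0.4491 -0.1269  0.1357] ((450.6434326171875, -129.07473754882812), (18.950578689575195, 64.94671630859375), 83.27928924560547)
0.098 2188 [ 0.4529 -0.1005  0.1042] ((461.5859069824219, -36.33819580078125), (397.08319091796875, 191.18414306640625), 83.4944076538086)
0.109 355 [ 0.4628 -0.0398  0.1117] ((461.3800048828125, -33.80126953125), (389.2158508300781, 189.8282470703125), 83.25511932373047)
```

View pics/v1.png

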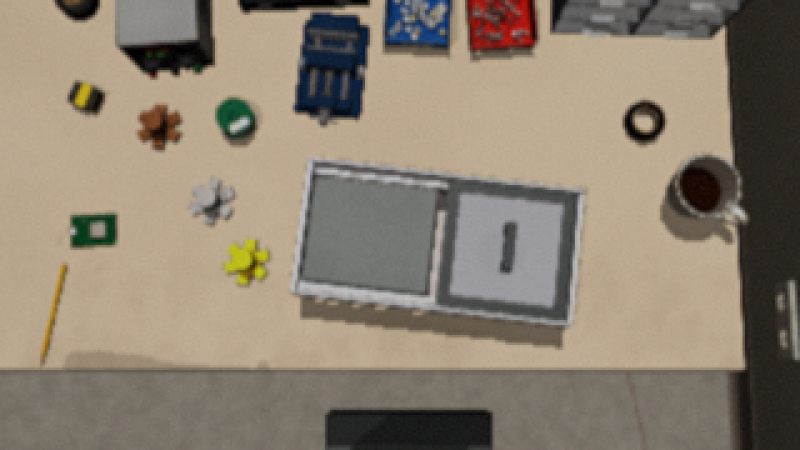

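The wheel look-alikes in the top picture are brown at pixel (224,171), grey at (245,201) and yellow at (258,224). Grey (steel) is the one described. I'll move over it and check it in a close crop.

Emit:
play_rows:
  increments: "0 0 0 -6.3 1;-3.3 -2.45 -0.4 0 1;-3.3 -2.45 -0.4 0 1;-3.3 -2.45 -0.4 0 1;-3.3 -2.45 -0.4 0 1"

```text
clock: 1.62
position: [0.2623, 0.4944, 0.2228]
ee_rot: [0.186, 3.136, 0.0]
force: [0.0, 0.8, 0.1]
width: 1.001
gripper_force: 0.0
```

Emit:
play_rows:
  increments: "-3.3 -2.45 -0.4 0 1;-3.3 -2.45 -0.4 0 1;-3.3 -2.45 -0.4 0 1;-3.3 -2.45 -0.4 0 1;-3.3 -2.45 -0.4 0 1"

```text
clock: 2.03
position: [0.4117, 0.353, 0.2432]
ee_rot: [0.186, 3.136, 0.001]
force: [0.5, 0.5, -0.4]
width: 1.001
gripper_force: 0.0
```

Emit:
play_rows:
  increments: "-3.3 -2.45 -0.4 0 1;-3.3 -2.45 -0.4 0 1;-3.3 -2.45 -0.4 0 1;0 0 0 0 1;0 0 0 0 1"

```text
clock: 2.45
position: [0.5021, 0.2671, 0.2549]
ee_rot: [0.196, 3.134, -0.001]
force: [-0.8, 0.9, -0.2]
width: 1.0
gripper_force: 0.0
```

```bash
cat >> h.py <<'E'
def tool(d, s=None):
    "world vector -> tool axes, cm"
    s=s or arm.observe(); return (R.from_rotvec(s["ee_rot"]).inv().apply(d)*100).round(2)
def wheel(im, pr=True):
    P,ok=pts(im); best=None
    for d in cut_out("index_wheel",im)[:4]:
        m=d["mask"]&ok; c=im["frame"][m].mean(0)
        p=P[m]; print("wheel?",round(d["confidence"],2),np.round(d["point"]),m.sum(),c.round(),p.mean(0).round(4))
        if c.max()-c.min()<30:
            z0=p[:,2].min()
            hub=p[p[:,2]>p[:,2].max()-.006]; arms=p[(p[:,2]<p[:,2].max()-.03)]
            c=(hub[:,:2].min(0)+hub[:,:2].max(0))/2
            print(" hub",c.round(4),hub.mean(0).round(4),len(hub),"zmax",p[:,2].max())
            if len(arms)>10:
                r=arms[:,:2]-c; rr=np.hypot(*r.T); far=(rr>.022)&(rr<.038)
                ph=np.angle(np.exp(6j*np.arctan2(r[far,1],r[far,0])).mean())/6
                print(" arm phase deg (mod 60)",np.degrees(ph).round(1),far.sum(), abs(np.exp(6j*np.arctan2(r[far,1],r[far,0])).mean()).round(2))
E
python3 - <<'E'
from h import *
st(); im=vision.get_image("wrist"); save(im,"w1"); print(im["cam_to_world"].round(3).tolist()); wheel(im)
E
```

```text
clock 2.45
position [0.5021 0.2671 0.2549]
ee_rot [ 1.9570e-01  3.1344e+00 -6.0000e-04]
force [-0.7569  0.9348 -0.2269]
ft_torque [ 0.0237  0.0282 -0.0141]
width 1.0
gripper_force 0.0
joints [-0.7309  0.3045  0.1957  1.655  -0.0619  1.1875  0.9252]
[[0.124, -0.953, -0.278, 0.426], [0.992, 0.119, 0.035, 0.277], [-0.0, -0.28, 0.96, 0.432], [0.0, 0.0, 0.0, 1.0]]
wheel? 0.86 [187. 353.] 1615 [168. 165. 160.] [0.5252 0.2998 0.0209]
 hub [0.529  0.3004] [0.5285 0.3004 0.047 ] 452 zmax 0.04958148854006417
 arm phase deg (mod 60) -5.7 734 0.46
wheel? 0.77 [253. 403.] 427 [107.  75.  52.] [0.6355 0.3663 0.0095]
wheel? 0.59 [117. 302.] 1764 [178. 167.  65.] [0.4371 0.2462 0.021 ]
```

View pics/w1.png

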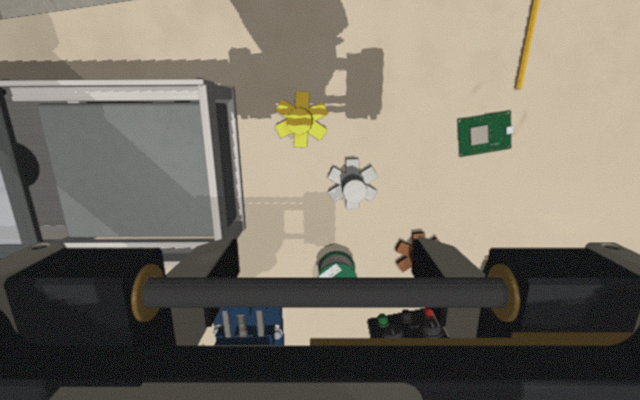

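Emit:
play_rows:
  increments: "0 -4.03 0 0 1;0 -4.03 0 0 1;0 -4.03 0 0 1;0 -4.03 0 0 1;0 -4.03 0 0 1"

```text
clock: 2.97
position: [0.475, 0.0699, 0.2546]
ee_rot: [-0.181, -3.136, -0.001]
force: [1.1, -1.2, 0.0]
width: 0.999
gripper_force: 0.0
```

Emit:
play_rows:
  increments: "0.1 -4.03 0 0 1;0.1 -4.03 0 0 1;0.1 -4.03 0 0 1;0 -4.03 0 0 1;0 -4.03 0 0 1"

```text
clock: 3.38
position: [0.4488, -0.1298, 0.2548]
ee_rot: [0.181, 3.136, 0.001]
force: [0.4, -0.4, -0.3]
width: 1.002
gripper_force: 0.0
```

Emit:
play_rows:
  increments: "0 0 3.4 0 1;0 0 3.4 0 1;0 0 3.4 0 1;0 0 0 0 0.3;0 0 0 0 0.3"

```text
clock: 3.8
position: [0.4483, -0.1285, 0.1521]
ee_rot: [-0.183, -3.132, -0.001]
force: [0.8, -0.5, 0.6]
width: 0.903
gripper_force: 0.0
```

Run:
```python
from h import *
s=arm.observe(); print(s["position"].round(4) if hasattr(s["position"],'round') else s["position"],s["ee_rot"])
im=vision.get_image("top"); P,ok=pts(im)
im=vision.get_image("wrist"); save(im,"w2"); P,ok=pts(im)
m=ok&(P[...,2]>.124)&(P[...,2]<.145)&(abs(P[...,0]-.449)<.06)&(abs(P[...,1]+.132)<.03)
p=P[m]; print(len(p),p.mean(0), cv2.minAreaRect((p[:,:2]*1000).astype(np.float32)) if len(p) else '')
```

```text
[ 0.4483 -0.1285  0.1521] [-1.83182136e-01 -3.13249907e+00 -5.89096465e-04]
2211 [ 0.44366769 -0.13088859  0.13842457] ((446.96368408203125, -131.3645782470703), (14.003155708312988, 65.77857971191406), 83.29905700683594)
```

View pics/w2.png

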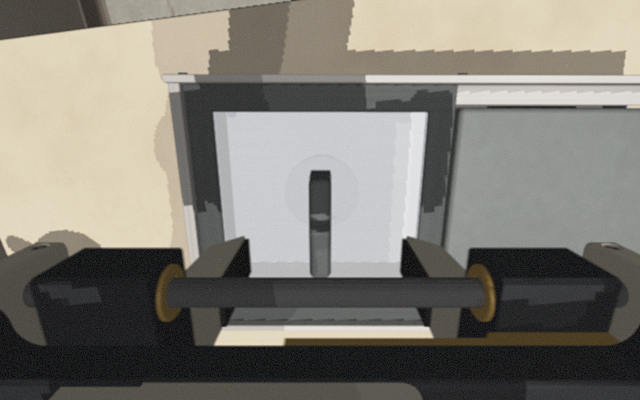

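The handle's bar is between the open fingers, at columns 310–330. I'll go down and pinch it.

Emit:
play_rows:
  increments: "0 -0.2 1.7 0 0;0 -0.1 1.7 0 0;0 0 0 0 -1;0 0 0 0 -1;0 0 0 0 -1"
  grip_force: 45

```text
clock: 4.32
position: [0.4501, -0.1329, 0.1203]
ee_rot: [0.186, 3.134, 0.0]
force: [0.1, 0.1, -0.8]
width: 0.459
gripper_force: 0.0
```

Emit:
play_rows:
  increments: "0 0 0 0 -1;0 0 0 0 -1;0 0 0 0 -1;0 0 0 0 -1;0 0 0 0 -1"

```text
clock: 4.73
position: [0.4494, -0.133, 0.1192]
ee_rot: [0.186, 3.135, 0.0]
force: [-5.0, -6.9, 34.9]
width: 0.096
gripper_force: 18.8
```

Emit:
play_rows:
  increments: "0 0 0 0 -1;0 0 0 0 -1;0 0 0 0 -1"

```text
clock: 4.98
position: [0.4509, -0.1336, 0.1201]
ee_rot: [0.187, 3.132, -0.001]
force: [-0.3, 0.2, 13.9]
width: 0.006
gripper_force: 7.1
```

Run:
```python
from h import *
st(); im=vision.get_image("wrist"); save(im,"w3")
im=vision.get_image("scene"); a=im["frame"][100:240,270:430,::-1]
b=cv2.imread("pics/w3.png"); cv2.imwrite("pics/v3.png",np.vstack([b[150:360,120:520],cv2.resize(a,(400,350))]))
```

```text
clock 4.9833
position [ 0.4509 -0.1336  0.1201]
ee_rot [ 1.8690e-01  3.1321e+00 -5.0000e-04]
force [-0.2505  0.2433 13.8835]
ft_torque [ 0.0103  0.0928 -0.0023]
width 0.0055
gripper_force 7.1013
joints [-0.163   0.2936  0.4203  2.0764 -0.1661  0.7988  1.8087]
```

View pics/v3.png

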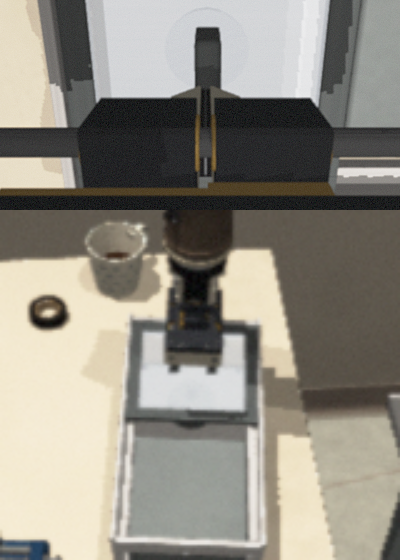

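Run:
```python
from h import *
im=vision.get_image("scene"); P,ok=pts(im); print(im["cam_to_world"][:3,3])
a=im["frame"][140:215,305:385,::-1]; cv2.imwrite("pics/v4.png",cv2.resize(a,None,fx=7,fy=7,interpolation=3))
w=vision.get_image("wrist"); Q,ok2=pts(w)
for r in range(160,200,3): print("s",r,[tuple((P[r,c]*1000).astype(int)) for c in (338,345,350,356)])
for r in range(180,300,12): print("w",r,[tuple((Q[r,c]*1000).astype(int)) for c in (300,318,326,334)])
```

```text
[0.5903769  0.91685632 1.266024  ]
s 160 [(np.int64(487), np.int64(-53), np.int64(209)), (np.int64(466), np.int64(-48), np.int64(212)), (np.int64(450), np.int64(-48), np.int64(212)), (np.int64(432), np.int64(-38), np.int64(221))]
s 163 [(np.int64(479), np.int64(-125), np.int64(115)), (np.int64(453), np.int64(-142), np.int64(95)), (np.int64(437), np.int64(-131), np.int64(106)), (np.int64(418), np.int64(-120), np.int64(117))]
s 166 [(np.int64(479), np.int64(-122), np.int64(103)), (np.int64(456), np.int64(-119), np.int64(105)), (np.int64(438), np.int64(-119), np.int64(103)), (np.int64(417), np.int64(-121), np.int64(99))]
s 169 [(np.int64(481), np.int64(-108), np.int64(103)), (np.int64(457), np.int64(-106), np.int64(104)), (np.int64(440), np.int64(-104), np.int64(105)), (np.int64(419), np.int64(-103), np.int64(104))]
s 172 [(np.int64(481), np.int64(-98), np.int64(99)), (np.int64(458), np.int64(-92), np.int64(104)), (np.int64(441), np.int64(-93), np.int64(102)), (np.int64(421), np.int64(-90), np.int64(104))]
s 175 [(np.int64(483), np.int64(-81), np.int64(103)), (np.int64(459), np.int64(-8
[... 2930 characters left out ...]
(159)), (np.int64(439), np.int64(-131), np.int64(156)), (np.int64(438), np.int64(-127), np.int64(159))]
w 264 [(np.int64(412), np.int64(-134), np.int64(220)), (np.int64(415), np.int64(-130), np.int64(216)), (np.int64(440), np.int64(-131), np.int64(168)), (np.int64(415), np.int64(-126), np.int64(217))]
w 276 [(np.int64(413), np.int64(-134), np.int64(226)), (np.int64(415), np.int64(-130), np.int64(222)), (np.int64(440), np.int64(-131), np.int64(177)), (np.int64(416), np.int64(-126), np.int64(222))]
w 288 [(np.int64(414), np.int64(-134), np.int64(228)), (np.int64(417), np.int64(-130), np.int64(224)), (np.int64(419), np.int64(-129), np.int64(221)), (np.int64(418), np.int64(-126), np.int64(224))]
```

View pics/v4.png

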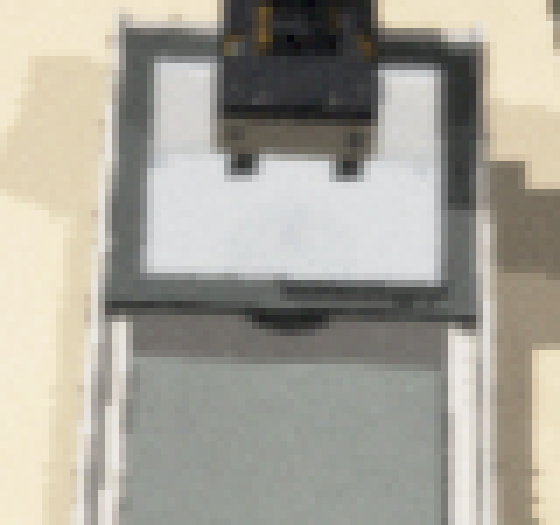

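The fingers seem to have shut on the bar's top edge at (310,175) instead of round it. I'll open, go lower and pinch again with a lighter grip.

Emit:
play_rows:
  increments: "0 0 -0.3 0 0.2;0 0 0 0 0.2;0 0 0 0 0.2;0 0 0 0 0.2;0 0 0 0 0.2"
  grip_force: 20

```text
clock: 5.6
position: [0.4487, -0.1329, 0.1214]
ee_rot: [-0.187, -3.135, -0.0]
force: [-0.3, -0.4, -0.4]
width: 0.323
gripper_force: 0.0
```

Emit:
play_rows:
  increments: "0 0 0 0 0.2;0 0 0 0 0.2;0 0 0 0 0.2;0 0 0 0 0.2"

```text
clock: 5.93
position: [0.4489, -0.133, 0.1216]
ee_rot: [-0.187, -3.136, -0.0]
force: [-0.5, 0.3, 0.1]
width: 0.583
gripper_force: 0.0
```

Run:
```python
from h import *
st(); w=vision.get_image("wrist"); save(w,"w5"); Q,ok=pts(w)
m=ok&(Q[...,2]>.124)&(Q[...,2]<.145)&(abs(Q[...,0]-.449)<.06)&(abs(Q[...,1]+.132)<.015)
p=Q[m]; print(len(p),cv2.minAreaRect((p[:,:2]*1000).astype(np.float32)))
# finger points: lowest z near tool x plane
s=arm.observe(); X=R.from_rotvec(s["ee_rot"]).inv().apply(Q.reshape(-1,3)-np.array(s["position"])).reshape(Q.shape)
m=ok&(abs(X[...,0])<.02)&(abs(X[...,1])>.012)&(abs(X[...,1])<.06)&(X[...,2]>-.05)&(X[...,2]<.008)
for sg in(-1,1):
    f=X[m&(X[...,1]*sg>0)]; print(sg,len(f),(np.percentile(f,[0,5,50,95,100],axis=0)*1000).round() if len(f) else'')
```

```text
clock 5.9333
position [ 0.4489 -0.133   0.1216]
ee_rot [-0.1867 -3.136  -0.    ]
force [-0.458   0.2831  0.1387]
ft_torque [-0.0025 -0.0162  0.0289]
width 0.5834
gripper_force 0.0
joints [-0.1649  0.2907  0.4212  2.0759 -0.1631  0.8059  1.8059]
2343 ((438.534423828125, -130.14389038085938), (14.015382766723633, 48.56431579589844), 83.06648254394531)
-1 1148 [[ -8. -43. -50.]
 [ -1. -41. -49.]
 [ 12. -30. -37.]
 [ 13. -26. -22.]
 [ 13. -26. -19.]]
1 1151 [[ -8.  27. -50.]
 [ -1.  27. -49.]
 [ 12.  32. -37.]
 [ 13.  42. -22.]
 [ 13.  45. -18.]]
```

View pics/w5.png

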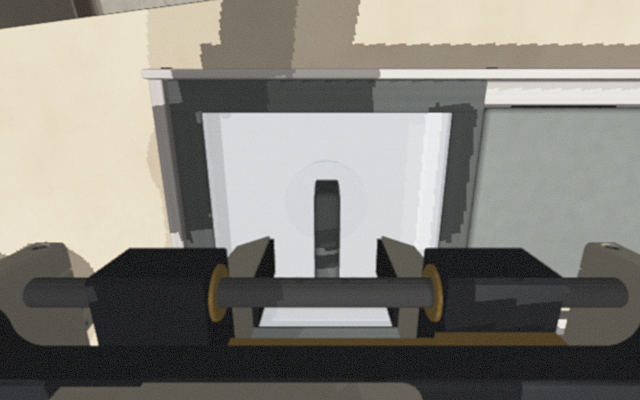

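The depth readings put the fingertips about 19 mm short of the reported TCP, so the first pinch sat on top of the bar. I'll go lower and watch the force.

Emit:
play_rows:
  increments: "0 0.05 0.8 0 0.2;0 0.05 0.8 0 0.2;0 0 0.7 0 0.2;0 0 0 0 -1;0 0 0 0 -1"
  grip_force: 30

```text
clock: 6.4
position: [0.4484, -0.1319, 0.0979]
ee_rot: [-0.187, -3.134, 0.0]
force: [-0.5, -0.3, -0.0]
width: 0.505
gripper_force: 0.0
```

Emit:
play_rows:
  increments: "0 0 0 0 -1;0 0 0 0 -1;0 0 0 0 -1;0 0 0 0 -1;0 0 0 0 -1"

```text
clock: 6.82
position: [0.4492, -0.132, 0.0988]
ee_rot: [0.187, 3.136, 0.0]
force: [-0.7, -0.2, 1.2]
width: 0.148
gripper_force: 30.0
```

Emit:
play_rows:
  increments: "0 0 0 0 -1;0 0 0 0 -1"

```text
clock: 6.98
position: [0.4492, -0.132, 0.0988]
ee_rot: [0.187, 3.136, 0.0]
force: [-0.8, 0.4, 2.7]
width: 0.147
gripper_force: 30.0
```

Emit:
play_rows:
  increments: "0 0.6 0 0 -1;0 0.8 0 0 -1;0 1 0 0 -1;0 1.6 0 0 -1;0 2 0 0 -1"
  grip_force: 50

```text
clock: 7.4
position: [0.4562, -0.0734, 0.0988]
ee_rot: [0.191, 3.135, -0.002]
force: [0.5, -4.7, 1.4]
width: 0.146
gripper_force: 50.0
```

Emit:
play_rows:
  increments: "0 2.5 0 0 -1;0 2.5 0 0 -1;0 2.5 0 0 -1;0 2.5 0 0 -1;0 1.3 0 0 -1"

```text
clock: 7.82
position: [0.4701, 0.0428, 0.0988]
ee_rot: [0.183, 3.135, 0.001]
force: [0.2, -2.4, 1.8]
width: 0.149
gripper_force: 50.0
```

Emit:
play_rows:
  increments: "0 0.7 0 0 -1;0 0.3 0 0 -1;0 0 0 0 -1;0 0 0 0 -1"

```text
clock: 8.15
position: [0.4705, 0.0464, 0.0988]
ee_rot: [-0.191, -3.136, 0.005]
force: [-0.6, -12.9, 6.4]
width: 0.144
gripper_force: 50.0
```

Emit:
play_rows:
  increments: "0 0 0 0 0.2;0 0 0 0 0.2;0 0 0 0 0.2;0 0 0 0 0.5;0 0 -2 0 0.8"

```text
clock: 8.57
position: [0.4686, 0.0499, 0.1163]
ee_rot: [-0.185, -3.131, 0.002]
force: [0.0, 0.2, 0.2]
width: 0.462
gripper_force: 0.0
```

Emit:
play_rows:
  increments: "0 0 -4 0 1;0 0 -4 0 1;0 -4 0 0 1;0 -4 0 0 1;0 -4 0 0 1"

```text
clock: 8.98
position: [0.4568, -0.0698, 0.1994]
ee_rot: [0.182, 3.134, 0.001]
force: [1.1, -0.7, -0.0]
width: 0.824
gripper_force: 0.0
```

Emit:
play_rows:
  increments: "0 -3.5 0 0 1;0 -2 0 0 1;0 0 0 0 1"

```text
clock: 9.23
position: [0.449, -0.1287, 0.199]
ee_rot: [0.196, 3.135, -0.002]
force: [0.0, 0.3, 0.6]
width: 0.995
gripper_force: 0.0
```

Run:
```python
from h import *
st(); w=vision.get_image("wrist"); save(w,"w6"); Q,ok=pts(w)
t=vision.get_image("top"); T,ok2=pts(t)
c=np.array([.449,-.132])
for n,P,o,im in(("w",Q,ok,w),("t",T,ok2,t)):
    d=np.hypot(P[...,0]-c[0],P[...,1]-c[1])
    for lo,hi in((.066,.085),(.049,.066),(.040,.049)):
        m=o&(d<.045)&(P[...,2]>lo)&(P[...,2]<hi); p=P[m]
        if len(p): print(n,lo,len(p),p.mean(0).round(4),((p.min(0)+p.max(0))/2).round(4), np.ptp(p,axis=0).round(4))
        if n=="w" and len(p) and lo==.049:
            e=p[np.hypot(*(p[:,:2]-c).T)>.018]; print("pin?",len(e), e.mean(0) if len(e) else '')
    h=o&(P[...,2]>.125)&(P[...,2]<.145)&(abs(P[...,0]-.47)<.06)&(abs(P[...,1]-.046)<.03)
    if h.sum(): print(n,"handle",cv2.minAreaRect((P[h][:,:2]*1000).astype(np.float32)))
```

```text
clock 9.2333
position [ 0.449  -0.1287  0.199 ]
ee_rot [ 1.9650e-01  3.1348e+00 -2.0000e-03]
force [0.0493 0.3409 0.5749]
ft_torque [-0.0015  0.0076 -0.0952]
width 0.9948
gripper_force 0.0
joints [-0.2754  0.1861  0.5192  1.9852 -0.1082  0.9961  1.7409]
w 0.066 116 [ 0.4463 -0.1312  0.0714] [ 0.4472 -0.1315  0.0712] [0.0112 0.0109 0.009 ]
w 0.049 70 [ 0.4547 -0.1278  0.0559] [ 0.4582 -0.1293  0.0572] [0.0338 0.0152 0.0163]
pin? 29 [ 0.47186505 -0.12401901  0.05333038]
w 0.04 3039 [ 0.4458 -0.1311  0.0441] [ 0.4471 -0.1311  0.0446] [0.0671 0.0669 0.0088]
w handle ((468.2667236328125, 46.511661529541016), (15.463537216186523, 65.81459045410156), 82.82667541503906)
t 0.049 2 [ 0.4575 -0.1084  0.05  ] [ 0.4575 -0.1084  0.05  ] [0.0324 0.0111 0.0017]
t 0.04 10 [ 0.4463 -0.1061  0.0455] [ 0.4526 -0.107   0.0456] [0.0361 0.0147 0.0033]
t handle ((469.52587890625, 45.176292419433594), (13.71972370147705, 65.2417221069336), 83.59501647949219)
```

View pics/w6.png

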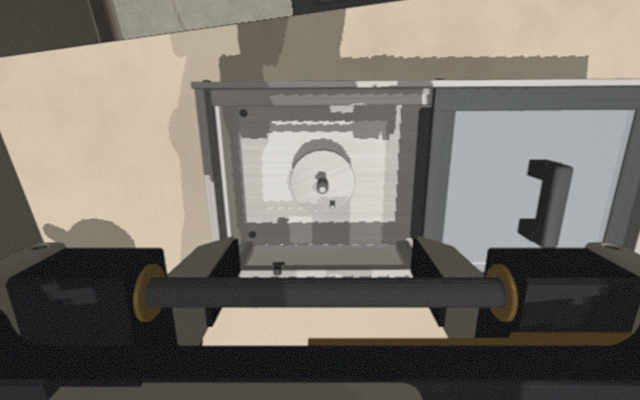

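Shaft tip is at (322,188) and the drive pin at (333,204), so the pin stands at about +16° in the world. The guard is fully open. Next I'll go above the wheel.

Emit:
play_rows:
  increments: "-0.24 3.96 0 0 1;-0.24 3.96 0 0 1;-0.24 3.96 0 0 1;-0.24 3.96 0 0 1;-0.24 3.96 0 0 1"

```text
clock: 9.75
position: [0.485, 0.0751, 0.1986]
ee_rot: [-0.183, -3.136, -0.001]
force: [2.2, -0.6, -0.9]
width: 0.998
gripper_force: 0.0
```

Emit:
play_rows:
  increments: "-0.24 3.96 0 0 1;-0.24 3.96 0 0 1;-0.24 3.96 0 0 1;-0.24 3.96 0 0 1;-0.24 3.96 0 0 1"

```text
clock: 10.17
position: [0.5195, 0.2705, 0.1984]
ee_rot: [-0.182, -3.135, -0.001]
force: [1.4, 0.3, 0.4]
width: 0.998
gripper_force: 0.0
```

Emit:
play_rows:
  increments: "-0.24 3.96 0 0 1;0 0 0 0 1;0 0 0 0 1"

```text
clock: 10.42
position: [0.5258, 0.3102, 0.1975]
ee_rot: [-0.175, -3.135, -0.0]
force: [-0.3, -0.3, -0.3]
width: 0.998
gripper_force: 0.0
```

```bash
cat >> h.py <<'E'
def star(im,c,zt,R0=.034,bw=.017,hub=.015):
    "fit centre+phase of wheel by arm-top depth points at height zt"
    P,ok=pts(im); d=np.hypot(P[...,0]-c[0],P[...,1]-c[1])
    m=ok&(d<.05)&(abs(P[...,2]-zt)<.0035); p=P[m][:,:2]
    g=np.arange(-.006,.0061,.0005); best=(-1,)
    for ph in np.arange(-30,30,1.0):
        for dx in g:
            for dy in g:
                q=p-(c[0]+dx,c[1]+dy); r=np.hypot(*q.T); a=np.arctan2(q[:,1],q[:,0])-np.radians(ph)
                a=(a+np.pi/6)%(np.pi/3)-np.pi/6
                inn=((r*np.cos(a)<R0)&(abs(r*np.sin(a))<bw/2)&(r>hub-.001)).sum()
                if inn>best[0]: best=(inn,len(p),c[0]+dx,c[1]+dy,ph)
    return np.round(best,4)
E
python3 - <<'E'
from h import *
st(); w=vision.get_image("wrist"); save(w,"w7"); wheel(w)
P,ok=pts(w); m=ok&(np.hypot(P[...,0]-.529,P[...,1]-.3)<.025)&(P[...,2]>.043); p=P[m][:,:2]
print("top",len(p),cv2.minEnclosingCircle((p*1000).astype(np.float32)))
print(star(w,(.529,.300),.010))
E
```

```text
clock 10.4167
position [0.5258 0.3102 0.1975]
ee_rot [-1.7520e-01 -3.1349e+00 -5.0000e-04]
force [-0.2543 -0.3088 -0.2961]
ft_torque [-0.0369 -0.0396  0.0371]
width 0.9984
gripper_force 0.0
joints [-0.8345  0.4245  0.308   1.6396 -0.142   1.1006  0.9717]
wheel? 0.94 [259. 392.] 1438 [94. 66. 47.] [0.6309 0.3784 0.02  ]
wheel? 0.76 [181. 318.] 2062 [171. 169. 163.] [0.5246 0.3016 0.0218]
 hub [0.5289 0.3004] [0.5284 0.3007 0.0471] 618 zmax 0.04952058154206129
 arm phase deg (mod 60) -5.7 901 0.49
wheel? 0.68 [101. 256.] 2587 [147. 124.  48.] [0.438  0.2485 0.0216]
top 632 ((528.9080200195312, 300.4110107421875), 14.87927532196045)
[ 1.281e+03  1.289e+03  5.290e-01  3.005e-01 -6.000e+00]
```

View pics/w7.png

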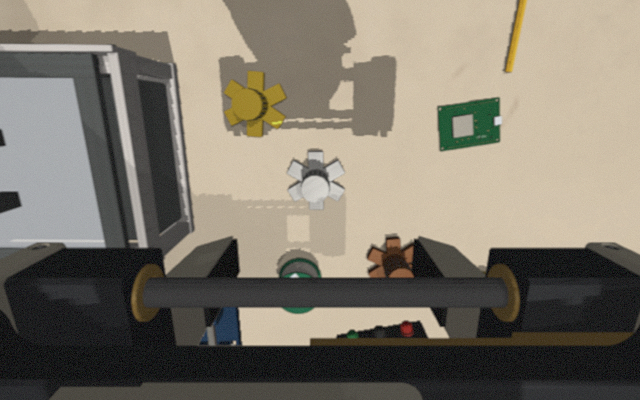

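Emit:
play_rows:
  increments: "-0.43 -0.93 0 0 1;0 0 4 0 1;0 0 4 0 1;0 0 4 0 1;0 0 4 0 0.6"

```text
clock: 10.93
position: [0.5317, 0.2935, 0.038]
ee_rot: [0.19, 3.134, 0.001]
force: [1.7, 0.8, -1.0]
width: 0.964
gripper_force: 0.0
```

Emit:
play_rows:
  increments: "0 0 1.5 0 0.3;0 0 1.2 0 0.3;0 0 0 0 0.3;0 0 0 0 0.3"

```text
clock: 11.27
position: [0.5318, 0.2947, 0.0124]
ee_rot: [0.189, 3.135, 0.0]
force: [-0.0, -0.0, 1.1]
width: 0.69
gripper_force: 0.0
```

Run:
```python
from h import *
st(); s=arm.observe(); p=np.array(s["position"]); print(tool(np.array([.529,.3005,.010])-p))
```

```text
clock 11.2667
position [0.5318 0.2947 0.0124]
ee_rot [1.8880e-01 3.1353e+00 2.0000e-04]
force [-0.0388 -0.0492  1.105 ]
ft_torque [-0.0348  0.0071  0.0054]
width 0.6898
gripper_force 0.0
joints [-0.7635  0.6306  0.2481  1.8195 -0.2215  0.7178  1.0568]
[0.35 0.54 0.24]
```

Emit:
play_rows:
  increments: "0.35 0.54 0.2 0 0.3;0 0 0 0 -1;0 0 0 0 -1;0 0 0 0 -1;0 0 0 0 -1"
  grip_force: 25

```text
clock: 11.68
position: [0.5285, 0.3016, 0.0103]
ee_rot: [0.186, 3.135, 0.001]
force: [-0.2, -0.0, -1.4]
width: 0.411
gripper_force: 0.0
```

Emit:
play_rows:
  increments: "0 0 0 0 -1;0 0 0 0 -1;0 0 0 0 -1"

```text
clock: 11.93
position: [0.5284, 0.301, 0.01]
ee_rot: [0.187, 3.136, -0.0]
force: [-1.8, -2.2, 5.9]
width: 0.32
gripper_force: 25.0
```

Emit:
play_rows:
  increments: "0 0 -2 0 -1;0 0 -4 0 -1;0 0 -4 0 -1;0 0 -4 0 -1;0 0 -2 0 -1"

```text
clock: 12.35
position: [0.5298, 0.3021, 0.1743]
ee_rot: [0.187, 3.132, 0.005]
force: [1.6, -0.5, -1.9]
width: 0.32
gripper_force: 25.0
```

Emit:
play_rows:
  increments: "0.27 -3.99 0 0 -1;0.27 -3.99 0 0 -1;0.27 -3.99 0 0 -1;0.27 -3.99 0 0 -1;0.27 -3.99 0 0 -1"

```text
clock: 12.77
position: [0.4902, 0.1033, 0.1694]
ee_rot: [-0.186, -3.136, -0.0]
force: [0.3, 0.1, -2.3]
width: 0.318
gripper_force: 25.0
```

Emit:
play_rows:
  increments: "0.27 -3.99 0 0 -1;0.27 -3.99 0 0 -1;0.27 -3.99 0 0 -1;0.27 -3.99 0 0 -1;0.27 -3.99 0 0 -1"

```text
clock: 13.18
position: [0.4532, -0.0932, 0.1696]
ee_rot: [0.186, 3.136, 0.001]
force: [0.6, -0.4, -1.5]
width: 0.32
gripper_force: 25.0
```

Emit:
play_rows:
  increments: "0.2 -3.99 0 0 -1;0 0 0 4.1 -1;0 0 0 4.2 -1;0 0 0 0 -1;0 0 0 0 -1"

```text
clock: 13.6
position: [0.4472, -0.1307, 0.1694]
ee_rot: [-0.409, -3.114, -0.0]
force: [-1.3, 1.0, -1.1]
width: 0.318
gripper_force: 25.0
```

Run:
```python
from h import *
st(); w=vision.get_image("wrist"); save(w,"w8"); s=arm.observe(); p=np.array(s["position"])
P,ok=pts(w); c=p[:2]; z=p[2]
d=np.hypot(P[...,0]-c[0],P[...,1]-c[1]); m=ok&(d<.045)&(P[...,2]>z-.02)&(P[...,2]<z+.05)
print(m.sum(), np.histogram(P[m][:,2]-z,bins=np.arange(-.02,.05,.005)))
print("star",star(w,c,z))
print("to seat", tool(np.r_[.4472,-.1313,z]-p))
```

```text
clock 13.6
position [ 0.4472 -0.1307  0.1694]
ee_rot [-4.0930e-01 -3.1144e+00 -2.0000e-04]
force [-1.2727  1.0055 -1.056 ]
ft_torque [ 0.0072 -0.0065 -0.0281]
width 0.3182
gripper_force 24.999
joints [-0.2545  0.2231  0.5117  2.0269 -0.1362  0.9243  1.6385]
7572 (array([   0,    7,  213, 2728,  412,  122,  158,  186,  338,  437,  581,
       1816,  290,  284]), array([-2.00000000e-02, -1.50000000e-02, -1.00000000e-02, -5.00000000e-03,
        3.46944695e-18,  5.00000000e-03,  1.00000000e-02,  1.50000000e-02,
        2.00000000e-02,  2.50000000e-02,  3.00000000e-02,  3.50000000e-02,
        4.00000000e-02,  4.50000000e-02,  5.00000000e-02]))
star [ 2.999e+03  3.022e+03  4.478e-01 -1.304e-01 -1.400e+01]
to seat [-0.01 -0.09 -0.  ]
```

View pics/w8.png

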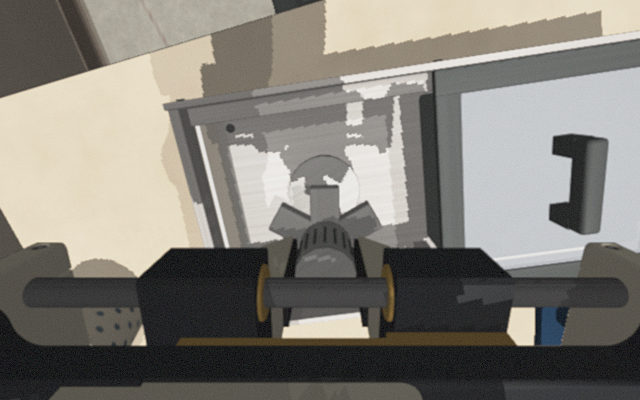

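The held wheel's arms lie at −14°, with its centre about 1 mm from the shaft axis. I'll correct that and lower it gently.

Emit:
play_rows:
  increments: "0.03 -0.1 2 0 -1;0 0 3 0 -1;0 0 2.2 0 -1;0 0 0 0 -1"

```text
clock: 13.98
position: [0.4444, -0.1304, 0.0944]
ee_rot: [-0.407, -3.109, 0.0]
force: [-1.5, 1.2, -2.8]
width: 0.321
gripper_force: 25.0
```

Emit:
play_rows:
  increments: "0 0 0.4 0 -1;0 0 0.4 0 -1;0 0 0.4 0 -1;0 0 0 0 -1"

```text
clock: 14.32
position: [0.4473, -0.1318, 0.0859]
ee_rot: [0.412, 3.114, 0.0]
force: [-0.1, 0.5, -2.7]
width: 0.32
gripper_force: 25.0
```

Emit:
play_rows:
  increments: "0 0 0.3 0 -1;0 0 0.3 0 -1;0 0 0.3 0 -1;0 0 0 0 -1"

```text
clock: 14.65
position: [0.4466, -0.1317, 0.0762]
ee_rot: [-0.413, -3.114, -0.0]
force: [-1.1, 0.4, -2.6]
width: 0.321
gripper_force: 25.0
```

```bash
python3 -c "from h import *; st()"
```

```text
clock 14.65
position [ 0.4466 -0.1317  0.0762]
ee_rot [-4.1300e-01 -3.1139e+00 -2.0000e-04]
force [-1.061   0.4383 -2.5937]
ft_torque [0.009  0.0813 0.0207]
width 0.3205
gripper_force 24.9986
joints [-0.1854  0.3667  0.4584  2.1306 -0.2503  0.6953  1.7472]
```

Emit:
play_rows:
  increments: "0 0 0.3 0 -1;0 0 0.3 0 -1;0 0 0.2 0 -1;0 0 0 0 -1"

```text
clock: 14.98
position: [0.4465, -0.1318, 0.0681]
ee_rot: [-0.413, -3.114, 0.0]
force: [0.3, -0.6, -1.4]
width: 0.32
gripper_force: 25.0
```

Emit:
play_rows:
  increments: "0 0 0.2 0 -1;0 0 0.2 0 -1;0 0 0 0 -1"

```text
clock: 15.23
position: [0.4466, -0.1318, 0.0643]
ee_rot: [-0.413, -3.114, -0.0]
force: [0.3, 0.3, -2.7]
width: 0.321
gripper_force: 25.0
```

Emit:
play_rows:
  increments: "0 0 0.15 0 -1;0 0 0.15 0 -1;0 0 0 0 -1"

```text
clock: 15.48
position: [0.4467, -0.1318, 0.0614]
ee_rot: [-0.413, -3.114, -0.0]
force: [0.8, -0.2, -2.0]
width: 0.315
gripper_force: 25.0
```

Emit:
play_rows:
  increments: "0 0 0.15 0 -1;0 0 0.15 0 -1;0 0 0 0 -1"

```text
clock: 15.73
position: [0.4467, -0.1318, 0.0584]
ee_rot: [-0.413, -3.114, -0.0]
force: [-0.4, -0.6, -2.9]
width: 0.318
gripper_force: 25.0
```

Emit:
play_rows:
  increments: "0 0 0.12 0 -1;0 0 0.1 0 -1;0 0 0 0 -1"

```text
clock: 15.98
position: [0.4467, -0.1318, 0.0562]
ee_rot: [-0.413, -3.114, -0.0]
force: [-0.6, -0.6, -2.7]
width: 0.317
gripper_force: 25.0
```

Emit:
play_rows:
  increments: "0 0 0.08 0 -1;0 0 0 0 -1"

```text
clock: 16.15
position: [0.4468, -0.1318, 0.0555]
ee_rot: [-0.413, -3.114, -0.0]
force: [-0.6, 0.0, -2.3]
width: 0.319
gripper_force: 25.0
```

Emit:
play_rows:
  increments: "0 0 0.05 0 -1;0 0 0 0 0.2;0 0 0 0 0.2;0 0 0 0 0.2;0 0 0 0 0.2"

```text
clock: 16.57
position: [0.4471, -0.1319, 0.0553]
ee_rot: [0.413, 3.114, 0.0]
force: [-0.3, -0.2, -0.3]
width: 0.557
gripper_force: 0.0
```

Emit:
play_rows:
  increments: "0 0 0 0 0.2;0 0 0 0 0.2;0 0 -1 0 0.2;0 0 -3 0 0.2;0 0 -4 0 0.2"

```text
clock: 16.98
position: [0.4447, -0.1317, 0.1347]
ee_rot: [-0.413, -3.109, 0.001]
force: [1.5, 0.1, 0.1]
width: 0.604
gripper_force: 0.0
```

Emit:
play_rows:
  increments: "0 0 -4 0 0.2;0 0 -1 0 0.2;0 0 0 -4.1 0.2;0 0 0 -4.2 0.2;0 0 0 0 0.2"

```text
clock: 17.4
position: [0.4469, -0.1319, 0.186]
ee_rot: [0.181, 3.135, 0.0]
force: [-0.3, 0.1, 0.3]
width: 0.596
gripper_force: 0.0
```

Run:
```python
from h import *
st(); w=vision.get_image("wrist"); save(w,"w9")
P,ok=pts(w); c=np.array([.4472,-.1313])
m=ok&(np.hypot(*(P[...,:2]-c).transpose(2,0,1))<.022)&(P[...,2]>.085); p=P[m]
print("hubtop",len(p),np.median(p,0),cv2.minEnclosingCircle((p[:,:2]*1000).astype(np.float32)))
for z in (.055,.065): print(z,star(w,c,z))
m=ok&(np.hypot(*(P[...,:2]-c).transpose(2,0,1))<.036)&(P[...,2]>.046)&(P[...,2]<.075); print("arms z",np.percentile(P[m][:,2],[10,50,90]))
p=np.array(arm.observe()["position"]); print(tool(np.array([.4697,.0465,p[2]])-p))
```

```text
clock 17.4
position [ 0.4469 -0.1319  0.186 ]
ee_rot [1.8130e-01 3.1351e+00 4.0000e-04]
force [-0.2765  0.1007  0.2796]
ft_torque [-0.0133  0.0117  0.0184]
width 0.596
gripper_force 0.0
joints [-0.2514  0.1994  0.5047  2.0052 -0.1175  0.9634  1.7674]
hubtop 937 [ 0.44643908 -0.13105478  0.09208878] ((447.283935546875, -131.0519561767578), 15.442069053649902)
0.055 [ 1.701e+03  1.733e+03  4.472e-01 -1.313e-01 -1.400e+01]
0.065 [ 26.      26.       0.4477  -0.1318 -30.    ]
arms z [0.05292452 0.05413224 0.05535232]
[-0.14 17.98  0.  ]
```

View pics/w9.png

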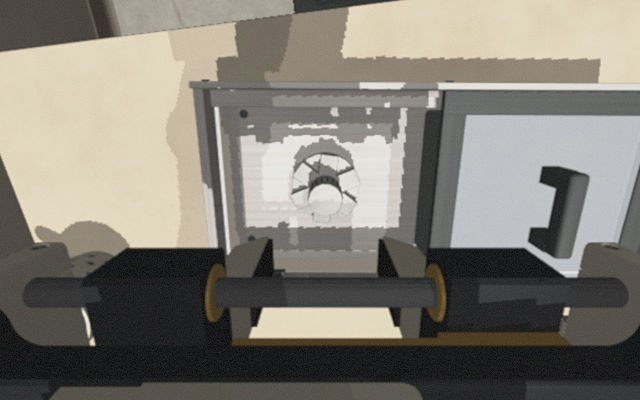

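The wheel is seated: hub top at (325,195) measures 92 mm, arm tops 54 mm, phase −14°. Now I'll take the handle again and close the guard.

Emit:
play_rows:
  increments: "-0.14 3.6 0 0 0.2;0 3.6 0 0 0.2;0 3.6 0 0 0.2;0 3.6 0 0 0.2;0 3.58 0 0 0.2"

```text
clock: 17.87
position: [0.4692, 0.048, 0.1852]
ee_rot: [-0.192, -3.135, 0.0]
force: [0.7, -0.7, -0.8]
width: 0.601
gripper_force: 0.0
```

Emit:
play_rows:
  increments: "0 0 0 0 0.2;0 0 3 0 0.2;0 0 3 0 0.2;0 0 2.7 0 0.2;0 0 0 0 0.2"

```text
clock: 18.28
position: [0.4662, 0.0458, 0.0943]
ee_rot: [-0.19, -3.129, 0.004]
force: [-0.6, 0.1, 1.0]
width: 0.601
gripper_force: 0.0
```

Emit:
play_rows:
  increments: "0 0 0 0 -1;0 0 0 0 -1;0 0 0 0 -1;0 0 0 0 -1;0 0 0 0 -1"
  grip_force: 50

```text
clock: 18.7
position: [0.4704, 0.0467, 0.0993]
ee_rot: [0.187, 3.134, 0.001]
force: [-0.2, -0.1, -0.4]
width: 0.288
gripper_force: 0.0
```

Emit:
play_rows:
  increments: "0 0 0 0 -1;0 0 0 0 -1;0 0 0 0 -1"

```text
clock: 18.95
position: [0.4698, 0.0465, 0.0986]
ee_rot: [0.187, 3.135, 0.0]
force: [-1.5, -0.7, 6.6]
width: 0.146
gripper_force: 50.0
```

Emit:
play_rows:
  increments: "0 -1 0 0 -1;0 -2 0 0 -1;0 -2.5 0 0 -1;0 -2.5 0 0 -1;0 -2.5 0 0 -1"

```text
clock: 19.37
position: [0.4574, -0.0574, 0.0986]
ee_rot: [0.184, 3.135, 0.002]
force: [-0.2, 4.1, 3.2]
width: 0.151
gripper_force: 50.0
```

Emit:
play_rows:
  increments: "0 -2.5 0 0 -1;0 -1.5 0 0 -1;0 -1 0 0 -1;0 -0.8 0 0 -1;0 -0.7 0 0 -1"

```text
clock: 19.78
position: [0.4497, -0.1218, 0.0986]
ee_rot: [0.187, 3.136, 0.002]
force: [0.7, 19.4, 10.8]
width: 0.148
gripper_force: 50.0
```

Emit:
play_rows:
  increments: "0 -0.6 0 0 -1;0 -0.4 0 0 -1;0 -0.3 0 0 -1;0 0 0 0 -1"

```text
clock: 20.12
position: [0.4484, -0.1323, 0.0986]
ee_rot: [0.183, 3.136, 0.006]
force: [-0.8, 10.8, 11.8]
width: 0.141
gripper_force: 50.0
```

Emit:
play_rows:
  increments: "0 0 0 0 0.2;0 0 0 0 0.2;0 0 0 0 0.2;0 0 0 0 0.2;0 0 0 0 0.2"

```text
clock: 20.53
position: [0.4477, -0.1354, 0.098]
ee_rot: [-0.187, -3.136, 0.0]
force: [0.9, -0.0, 0.3]
width: 0.462
gripper_force: 0.0
```

Emit:
play_rows:
  increments: "0 0 -3 0 0.2;0 0 -4 0 0.2;0 0 -3 0 0.2;0 0 0 0 0.2;0 0 0 0 0.2"

```text
clock: 20.95
position: [0.449, -0.1355, 0.1996]
ee_rot: [0.187, 3.132, 0.0]
force: [0.4, 0.7, -0.7]
width: 0.6
gripper_force: 0.0
```

Run:
```python
from h import *
st(); w=vision.get_image("wrist"); P,ok=pts(w); save(w,"w10")
m=ok&(P[...,2]>.124)&(P[...,2]<.145)&(abs(P[...,0]-.449)<.06)&(abs(P[...,1]+.132)<.03)
p=P[m]; print(len(p),p.mean(0), cv2.minAreaRect((p[:,:2]*1000).astype(np.float32)))
```

```text
clock 20.95
position [ 0.449  -0.1355  0.1996]
ee_rot [1.8660e-01 3.1323e+00 3.0000e-04]
force [ 0.4408  0.6994 -0.6642]
ft_torque [ 0.031   0.0202 -0.0247]
width 0.5999
gripper_force 0.0
joints [-0.2066  0.1843  0.4557  1.9791 -0.0973  0.9952  1.747 ]
1502 [ 0.44478268 -0.13104353  0.13850292] ((446.75537109375, -131.11192321777344), (13.59311580657959, 64.97749328613281), 83.21597290039062)
```

View pics/w10.png

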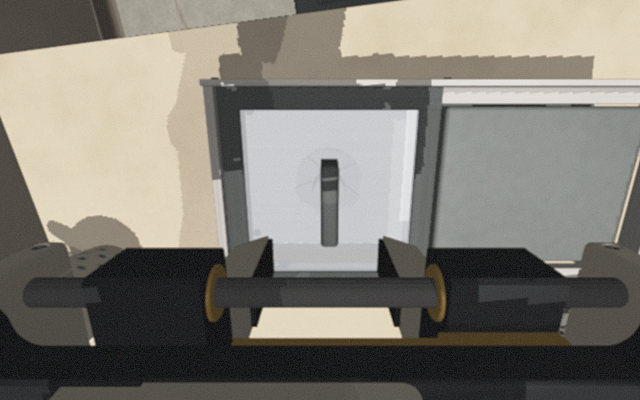

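The guard is shut: the handle at (329,200) is back where it started, to within 0.5 mm. The wheel shows under the window and nothing touches the robot, so I'll hand in.

```bash
python3 -c "from h import *; print(job.sign_off())"
```

```text
the job is handed in; nothing more can be done
None
```

The job is handed in at about 21 s: the index wheel measured right down on its seat with the pin between two arms, and the guard is shut past its catch; the hand-in reported no verdict.

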